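# Cull the spoiled cold chisels from the sloping rack

## Task

Two of the five cold chisels in the sloping rack are spoiled: one has snapped off short and one has its blade bent over. Pull out these two and drop one into each pocket of the grey regrind box, well down between its walls. Leave the three sound chisels in their slots and do not disturb the hammer, the torch or the oil can.

Things in the scene. Friction and masses are not known exactly. Their poses are not given: they have to be found in the camera images.
- rack: wooden rack fixed to the bench, 180 mm wide (its y). Its slotted face rises at 28 deg towards the rack's +x: outward normal (-0.469, 0, 0.883), uphill (0.883, 0, 0.469) in the rack frame. Origin on the bench below the middle slot. A 12 mm carrying bar along y spans the rear at rack x = 60, z = 181 mm, on posts at y = +-95 mm.
- rack_slots (a point): mouth of the middle slot, on the sloping face, 85 mm above the bench; axes as the rack. Five slots at y = -68, -34, 0, 34, 68 mm, each 22 mm along the slope, 14 mm along y and 25 mm deep square to the face. The face reaches 40 mm downhill and 75 mm uphill of the slots.
- box: grey open box fixed to the bench, 56 x 106 mm outside (its x, y), 65 mm high, 6 mm walls, 5-6 mm floor, with one partition making two square pockets about 44 x 44 mm and 60 mm deep, side by side along its y. Origin at the centre of its underside, z up.
- pocket_0 (a point): centre of the floor of one pocket (the box's -y side); the rim is 60 mm above it; axes as the box
- pocket_1 (a point): centre of the floor of the other pocket (the box's +y side); the rim is 60 mm above it; axes as the box
- hammer: hand hammer lying on the bench, a bystander. Origin on its underside.
- torch: hand torch, about 125 mm long and 36 mm thick, lying on the bench, a bystander. Origin on its underside, x along it.
- oil: closed oil can, 56 mm across and 110 mm high, standing on the bench, a bystander. Origin at the centre of its underside.
- chisel_a: one of five steel cold chisels, in any slot of the rack, leaning with the slots (a few degrees of play). A bar 20 mm (its x, uphill) by 12 mm (its y, along the rack); z runs along it from foot to blade. Origin on the axis 40 mm above the foot, 15 mm out of the face; the plain bar ends 32 mm (if snapped, 23 mm) beyond the origin. 0.15 kg. Sound, snapped or bent: see its _end point.
- chisel_a_end (a point): the far end of chisel_a (middle of its cutting edge or of the break). In the chisel's frame: sound (95 mm long, straight blade) at about (0, 0, 56) mm; snapped short (67 mm long, no blade) at (0, 0, 27) mm; blade bent over sideways at (0, 19, 47) mm
- chisel_b: one of five steel cold chisels, in any slot of the rack, leaning with the slots (a few degrees of play). A bar 20 mm (its x, uphill) by 12 mm (its y, along the rack); z runs along it from foot to blade. Origin on the axis 40 mm above the foot, 15 mm out of the face; the plain bar ends 32 mm (if snapped, 23 mm) beyond the origin. 0.15 kg. Sound, snapped or bent: see its _end point.
- chisel_b_end (a point): the far end of chisel_b (middle of its cutting edge or of the break). In the chisel's frame: sound (95 mm long, straight blade) at about (0, 0, 56) mm; snapped short (67 mm long, no blade) at (0, 0, 27) mm; blade bent over sideways at (0, 19, 47) mm
- chisel_c: one of five steel cold chisels, in any slot of the rack, leaning with the slots (a few degrees of play). A bar 20 mm (its x, uphill) by 12 mm (its y, along the rack); z runs along it from foot to blade. Origin on the axis 40 mm above the foot, 15 mm out of the face; the plain bar ends 32 mm (if snapped, 23 mm) beyond the origin. 0.15 kg. Sound, snapped or bent: see its _end point.
- chisel_c_end (a point): the far end of chisel_c (middle of its cutting edge or of the break). In the chisel's frame: sound (95 mm long, straight blade) at about (0, 0, 56) mm; snapped short (67 mm long, no blade) at (0, 0, 27) mm; blade bent over sideways at (0, 19, 47) mm
- chisel_d: one of five steel cold chisels, in any slot of the rack, leaning with the slots (a few degrees of play). A bar 20 mm (its x, uphill) by 12 mm (its y, along the rack); z runs along it from foot to blade. Origin on the axis 40 mm above the foot, 15 mm out of the face; the plain bar ends 32 mm (if snapped, 23 mm) beyond the origin. 0.15 kg. Sound, snapped or bent: see its _end point.
- chisel_d_end (a point): the far end of chisel_d (middle of its cutting edge or of the break). In the chisel's frame: sound (95 mm long, straight blade) at about (0, 0, 56) mm; snapped short (67 mm long, no blade) at (0, 0, 27) mm; blade bent over sideways at (0, 19, 47) mm
- chisel_e: one of five steel cold chisels, in any slot of the rack, leaning with the slots (a few degrees of play). A bar 20 mm (its x, uphill) by 12 mm (its y, along the rack); z runs along it from foot to blade. Origin on the axis 40 mm above the foot, 15 mm out of the face; the plain bar ends 32 mm (if snapped, 23 mm) beyond the origin. 0.15 kg. Sound, snapped or bent: see its _end point.
- chisel_e_end (a point): the far end of chisel_e (middle of its cutting edge or of the break). In the chisel's frame: sound (95 mm long, straight blade) at about (0, 0, 56) mm; snapped short (67 mm long, no blade) at (0, 0, 27) mm; blade bent over sideways at (0, 19, 47) mm
Things that resemble listed ones, but are neither listed nor needed, are in the scene too. Leave any red look-alike of the chisel_d alone.

How it is judged (in metres and radians):
At the end, for the whole second after the job is handed in: the snapped and the bent chisel each lie at rest in a different pocket of the box (chisel origin within 22 mm of the pocket's centre along both of its axes and less than 56 mm above its floor); the three sound chisels are within 12 mm of where they stood (((x of chisel_c in the frame of pocket_0 between -0.022 and 0.022 m and y of chisel_c in the frame of pocket_0 between -0.022 and 0.022 m and z of chisel_c in the frame of pocket_0 below 0.056 m and x of chisel_d in the frame of pocket_1 between -0.022 and 0.022 m and y of chisel_d in the frame of pocket_1 between -0.022 and 0.022 m and z of chisel_d in the frame of pocket_1 below 0.056 m) or (x of chisel_c in the frame of pocket_1 between -0.022 and 0.022 m and y of chisel_c in the frame of pocket_1 between -0.022 and 0.022 m and z of chisel_c in the frame of pocket_1 below 0.056 m and x of chisel_d in the frame of pocket_0 between -0.022 and 0.022 m and y of chisel_d in the frame of pocket_0 between -0.022 and 0.022 m and z of chisel_d in the frame of pocket_0 below 0.056 m)) and linear speed of each of chisel_c, chisel_d below 0.03 m/s and distance of each of chisel_a, chisel_b, chisel_e from where it was at the start of the episode below 0.012 m); the robot touches nothing.
It fails at once if a sound chisel is pulled out or shifted by more than 20 mm (distance of any of chisel_a, chisel_b, chisel_e from where it was at the start of the episode above 0.02 m).
It fails at once if hammer, torch or oil can pushed more than 30 mm (distance of any of hammer, torch, oil from where it was at the start of the episode above 0.03 m).
It also fails if it takes over 59 s, if anything falls off the work surface, if the arm or the gripper's body presses on something with over 40 N, if the wrist force passes 120 N, or if a joint passes its speed limit or range.

## Robot

A 6-joint arm with a two-finger parallel gripper is mounted at the origin on the work surface. World frame = base frame: x ahead of the robot, y to its left, z up, the work surface at z = 0. Lengths are in m, angles in degrees, forces in N, time in s.
With the tool pointing down it reaches from about 0.375 to 0.975 m from the base axis. Payload 3.8 kg.
Tool frame: the origin (TCP) lies between the finger pads; the fingertips stand robot.tip_extent ahead of it and the grasp point (between the pads) lies 5 mm behind it (robot.tip_extent is the distance from the TCP to the fingertips, in m); z points along the fingers, y is the line along which they close (so a half turn about z gives the same grasp; the last joint's range is limited). The gripper opens to 85 mm and grips with 20 to 120 N. Pads are 22 mm wide; open, the fingers measure 114 mm over their backs; the gripper's body (76 mm by 85 mm) begins 54 mm behind the grasp point. The pads swing forward as they close: fully open they stand 13 mm farther back than shut.
Start: joints at [65.724, 15.12, 91.902, -0, 72.978, -2.114], TCP at [0.255, 0.625, 0.245] pointing down, gripper open.
Joint ranges: [-150.88, 150.88], [-54.13, 125.18], [17.81, 147.31], [-75.09, 255.09], [0, 152.58], [-146.25, 146.25]. Speed limits (degrees/s): [147.25, 147.25, 180, 180, 180, 180].

## Interface

Orientations are given as [roll, pitch, yaw] about the fixed x, y, z axes, in that order (R = Rz(yaw) Ry(pitch) Rx(roll)).
In Python, from workcell import get_state, cams, order, spotter, robot gives the robot as it stands.
- The arm moves only by the tool apply_moves, never from a script. Its argument "commands" is a list of rows, each a list of 5 numbers: the opening, from 0 (shut) to 1 (fully open), then the shift along the world's x, y, z as a fraction of full scale, then the turn about the world's z as a fraction of full scale. In form: [[jaw, x, y, z, yaw], ...]. A call has 1 to 10 rows; each row is the pose to reach, as a shift and turn from the pose commanded when the call began, turning the shorter way round; what a row does not reach only later rows make up. Full scale, the value 1, is 500 mm for a shift and pi rad for a turn. A row lasts 1/8 s, in which the tool goes at most 62.5 mm and 10.7 degrees, less where a joint would pass 70% of its speed; a pose out of reach is approached as far as the arm can. A call with a number of a shift or a turn outside -1 to 1 is refused whole. A call with a gripper value outside its range is refused whole. The fingers move at their own pace and stop on an object; "squeeze" is the grip in N (left out, the last holds). Time passes only in rows, so rows that repeat a pose let the fingers close. It gives the time, the measured TCP pose, the force, the opening and the grip force at its end, in the units of the state.
- get_state(): the state, without advancing time (a new reading comes with each control period).
- cams.grab_frame(name): name is "scene" or "top"; returns (picture, depth): 480x640x3 uint8, blue, green, red; 480x640 float32, m along the optical axis (not along the pixel's ray), 0 where there is no reading.
- cams.get_calibration(name): a dict with "fx", "fy", "cx", "cy" (pixels), "world_from_camera" (4x4, takes a point from camera to world coordinates). Camera axes: x right, y down, z forward; pixel columns grow to the right and rows downward; lengths in m; the calibration is good to about 2 mm. A picture is of the moment at which its call begins. get_calibration takes no time and is no camera call.
- order.job_done(): hands the job in; it is judged then, once.
Trained networks look in the newest picture that a camera, given by its name, has taken for a name from the list of things; names that differ only in an ending like _2 or _b are one class to them, and where a whole thing is asked for, a point or a joint stands for the part that bears it (a point fixed in the world has none). Each returns a list of dicts, best first, with "confidence" (0 to 1); they miss things now and then, are a little off and sometimes report something else, mostly with a low value. They report only what shows in the picture. A call takes as long as a camera call. They do not tell look-alikes from the thing itself.
- spotter.spot_in(thing, camera): "box" ([centre column, centre row, width, height] in pixels, round what is visible of it).
The state is a dict: "clock": time; "qpos": joint angles; "joint_vel": joint speeds; "effort": joint torques, N m; "tool_pos": TCP position; "orientation": TCP orientation; "force": force on the tool from outside, world axes, zero at the start; "moment": the same for the moment, N m; "width": finger opening in m; "grip_force": force on a finger pad.
Only numpy, scipy, OpenCV 4.12 (cv2) and the standard library are available. Lean on these libraries where they do the work, as an engineer would, in place of code of your own. Each camera call takes 0.05 s, during which the arm holds its last target. There are 200 camera calls.

## Working session

There is one attempt and no reset: what is moved stays moved. The work goes in short steps, Python scripts to look and compute and a tool call to move; the robot and the scene stay as the last step left them, time stands still between calls to the robot, and variables do not carry over. Pictures are saved under pics/ and viewed, at most 10 in all, crops included, and the job is handed in when it is done.

Besides the shell and the picture viewer there is one more tool, called after "Call:" as name([rows], argument=value, ...), one row to a line, values as JSON. apply_moves: Moves the arm, as the interface text tells. Its arguments: {"type":"object","properties":{"commands":{"type":"array","items":{"type":"array","items":{"type":"number"}}},"squeeze":{"type":"number"}},"required":["commands"]}

```bash
mkdir -p pics; python3 - <<'E'
from workcell import get_state, cams, order, spotter, robot
import cv2,numpy as np
print(get_state(), robot.tip_extent)
for n in("scene","top"):
    p,d=cams.grab_frame(n); cv2.imwrite(f"pics/{n}0.png",p); np.savez(f"pics/{n}0.npz",p=p,d=d)
    c=cams.get_calibration(n); print(n,c)
    for t in("rack","box","chisel_a","chisel_a_end","hammer","torch","oil"):
        print(t,[(np.round(r["box"]).tolist(),round(r["confidence"],2)) for r in spotter.spot_in(t,n)][:7])
E
```

```text
{'clock': 0.0, 'qpos': array([ 6.57260267e+01,  1.51681379e+01,  9.19824151e+01, -1.00852893e-03,
        7.29759392e+01, -2.11547617e+00]), 'joint_vel': array([-0.04814638,  0.01331757, -0.05978642,  0.02600192, -0.09461418,
       -0.06033326]), 'effort': array([-2.81443971e-05, -5.15108728e+01, -3.67317438e+01, -4.33923651e-04,
        1.33355783e-02,  3.96644339e-06]), 'tool_pos': array([0.25432212, 0.62449945, 0.24396304]), 'orientation': array([-1.79873559e+02, -3.70625479e-03,  1.57841795e+02]), 'force': array([ 0.43809852, -0.40393233,  0.00110017]), 'moment': array([-0.00182909,  0.0228788 , -0.03361929]), 'grip_force': 0.0, 'width': 0.08561086948517137} 0.014
scene {'fx': 603.8132379315107, 'fy': 603.8132379315107, 'cx': 316.72300174194373, 'cy': 232.39316949241228, 'world_from_camera': array([[ 0.87750732,  0.27130694, -0.39544083,  1.02488891],
       [ 0.47931452, -0.46962722,  0.74142286, -0.87790988],
       [ 0.01544339, -0.84014452, -0.54214268,  0.77087775],
       [ 0.        ,  0.        ,  0.        ,  1.        ]])}
rack [([246.0, 249.0, 106.0, 134.0], 0.79)]
bo
[... 856 characters left out ...]
  ,  0.        ,  1.        ]])}
rack [([359.0, 290.0, 104.0, 70.0], 0.73), ([492.0, 243.0, 58.0, 33.0], 0.6), ([364.0, 274.0, 13.0, 18.0], 0.16)]
box [([491.0, 244.0, 56.0, 40.0], 0.81), ([351.0, 267.0, 18.0, 20.0], 0.44), ([360.0, 289.0, 104.0, 66.0], 0.33)]
chisel_a [([355.0, 220.0, 28.0, 34.0], 0.74), ([365.0, 272.0, 10.0, 19.0], 0.66), ([411.0, 215.0, 14.0, 42.0], 0.66), ([399.0, 274.0, 10.0, 23.0], 0.64), ([382.0, 270.0, 11.0, 31.0], 0.61), ([331.0, 264.0, 10.0, 29.0], 0.57), ([351.0, 269.0, 22.0, 23.0], 0.53)]
chisel_a_end [([329.0, 263.0, 8.0, 31.0], 0.53)]
hammer [([415.0, 160.0, 120.0, 41.0], 0.89)]
torch [([261.0, 219.0, 27.0, 53.0], 0.89)]
oil [([264.0, 285.0, 30.0, 28.0], 0.88)]
```

View pics/scene0.png

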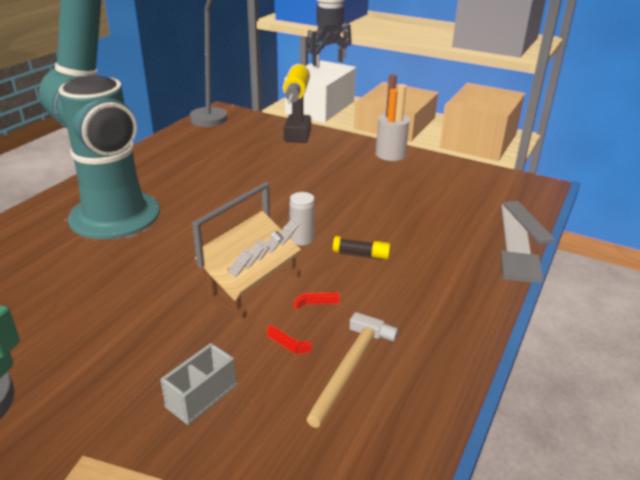

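View pics/top0.png

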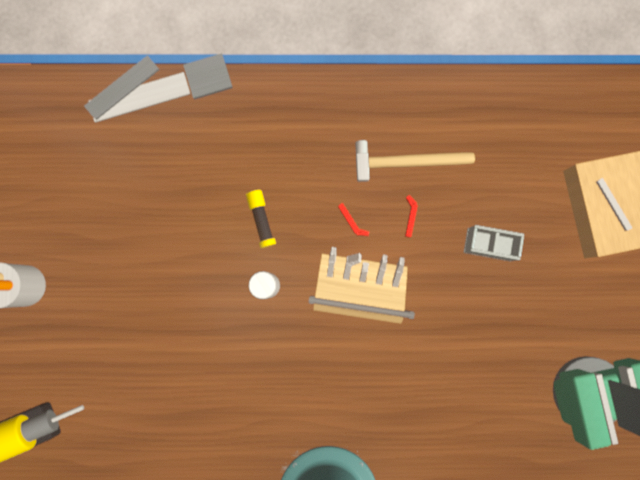

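Top picture: the rack is near (360,288) with its bar on the robot's side. From the left, the chisels are sound (331,264), bent (351,267, blade to the right), snapped (364,272), sound (382,270) and sound (399,272). The box is at (495,243), and the red look-alikes are at (355,220) and (411,215). Next I fit the rack and box.

```bash
cat > h.py <<'E'
import numpy as np,cv2
from workcell import cams
def cloud(n,f):
    z=np.load(f); d=z["d"].astype(float); c=cams.get_calibration(n); v,u=np.mgrid[:480,:640]
    P=np.stack([(u-c["cx"])*d/c["fx"],(v-c["cy"])*d/c["fy"],d],-1); T=c["world_from_camera"]
    W=P@T[:3,:3].T+T[:3,3]; W[d==0]=np.nan; return W,z["p"]
E
python3 - <<'E'
from h import *
for n in("top","scene"):
    W,p=cloud(n,f"pics/{n}0.npz")
    b=W.reshape(-1,3); b=b[~np.isnan(b[:,0])]
    t=b[(abs(b[:,2])<.015)&(b[:,0]>.3)&(b[:,0]<.7)&(abs(b[:,1])<.3)]; print(n,"table z",np.median(t[:,2]),t[:,2].std())
    k=b[(b[:,0]>.25)&(b[:,0]<.5)&(abs(b[:,1]+.05)<.15)&(b[:,2]>.168)&(b[:,2]<.2)]
    r=cv2.minAreaRect((k[:,:2]*1000).astype(np.float32)); print("bar",len(k),r,np.percentile(k[:,2],[5,50,95]))
    k=b[(b[:,0]>.35)&(b[:,0]<.5)&(b[:,1]<-.2)&(b[:,1]>-.4)&(b[:,2]>.05)&(b[:,2]<.08)]
    r=cv2.minAreaRect((k[:,:2]*1000).astype(np.float32)); print("box",len(k),r,np.percentile(k[:,2],[5,50,95]))
p=np.load("pics/top0.npz")["p"]
a=cv2.resize(p[235:330,300:425],None,fx=6.4,fy=6.2,interpolation=cv2.INTER_CUBIC)[:300]
b=cv2.resize(np.load("pics/scene0.npz")["p"][215:285,220:320],None,fx=8,fy=4.2,interpolation=cv2.INTER_CUBIC)
b=b[:300]
cv2.imwrite("pics/crop.png",np.vstack([a,cv2.resize(b,(a.shape[1],300))]))
E
```

```text
top table z 0.0008625432090318963 0.0027614330214907937
bar 686 ((405.8656311035156, -63.74076843261719), (199.38429260253906, 13.727405548095703), 81.08145141601562) [0.18241817 0.18657586 0.19043334]Traceback (most recent call last):
  File "<stdin>", line 9, in <module>
    return _quantile_unchecked(
        a, q, axis, out, overwrite_input, method, keepdims, weights)
    return _ureduce(a,
                    func=_quantile_ureduce_func,
    ...<5 lines>...
                    overwrite_input=overwrite_input,
                    method=method)
    r = func(a, **kwargs)
    result = _quantile(arr,
                       quantiles=q,
    ...<2 lines>...
                       out=out,
                       weights=wgt)
    slices_having_nans = np.isnan(arr[-1, ...])
                                  ~~~^^^^^^^^^
IndexError: index -1 is out of bounds for axis 0 with size 0
```

```bash
python3 - <<'E'
from h import *
yaw=np.radians(171.08); X=np.array([np.cos(yaw),np.sin(yaw)]);Y=np.array([-X[1],X[0]])
for n in("top","scene"):
    W,p=cloud(n,f"pics/{n}0.npz")
    b=W.reshape(-1,3); b=b[~np.isnan(b[:,0])]
    k=b[(b[:,0]>.25)&(b[:,0]<.5)&(abs(b[:,1]+.05)<.15)&(b[:,2]>.168)&(b[:,2]<.2)]
    r=cv2.minAreaRect((k[:,:2]*1000).astype(np.float32)); print(n,"bar",len(k),r)
    k=b[(b[:,0]>.45)&(b[:,0]<.65)&(b[:,1]<-.2)&(b[:,1]>-.36)&(b[:,2]>.05)&(b[:,2]<.08)]
    r=cv2.minAreaRect((k[:,:2]*1000).astype(np.float32)); print("box",len(k),r,np.percentile(k[:,2],[5,50,95]))
    q=b.copy()*1000; d=q[:,:2]-[465.1,-73.0]; s=np.c_[d@X,d@Y,q[:,2]-85]
    # slope frame: a uphill, y, h out of face
    S=np.c_[s[:,0]*.883+s[:,2]*.469,s[:,1],-s[:,0]*.469+s[:,2]*.883]
    f=S[(S[:,0]>20)&(S[:,0]<50)&(abs(S[:,1])<80)&(abs(S[:,2])<12)]
    A=np.c_[f,np.ones(len(f))]; co=np.linalg.lstsq(A[:,[0,1,3]],A[:,2],rcond=None)[0]; print("face",len(f),co)
    e=S[(abs(S[:,2])<8)&(S[:,0]>-60)&(S[:,0]<40)&(abs(S[:,1])<120)]; print("face ext",np.percentile(e,[1,99],axis=0))
    for y0 in(-68,-34,0,34,68):
        for lo,hi in((8,35),(35,80)):
            g=S[(abs(S[:,1]-y0)<17)&(S[:,2]>lo)&(S[:,2]<hi)&(S[:,0]>-30)&(S[:,0]<30)]
            if len(g)>3: print(y0,lo,len(g),np.percentile(g,[5,50,95],axis=0).round(1).tolist(),g[:,2].max().round(1))
p=np.load("pics/top0.npz")["p"]
a=cv2.resize(p[235:285,305:425],(780,300),interpolation=cv2.INTER_CUBIC)
b=cv2.resize(np.load("pics/scene0.npz")["p"][220:280,225:305],(400,300),interpolation=cv2.INTER_CUBIC)
c=cv2.resize(p[220:265,460:530],(380,300),interpolation=cv2.INTER_CUBIC)
cv2.imwrite("pics/crop.png",np.vstack([a,np.hstack([b,c])]))
E
```

```text
top bar 686 ((405.8656311035156, -63.74076843261719), (199.38429260253906, 13.727405548095703), 81.08145141601562)
box 340 ((541.4016723632812, -333.7831115722656), (59.773834228515625, 56.77594757080078), 80.7369384765625) [0.05283405 0.06359115 0.06983367]
face 1048 [-0.00932353  0.00189125  0.9176258 ]
face ext [[-38.38875579 -88.70801499  -4.65927314]
 [ 39.4584714   88.41891639   6.20624425]]
-68 8 44 [[5.6, -73.4, 10.0], [8.1, -68.1, 21.9], [10.3, -62.9, 32.2]] 33.5
-68 35 117 [[-12.3, -73.8, 37.5], [2.5, -68.3, 59.1], [7.0, -62.8, 74.2]] 77.4
-34 8 54 [[-4.3, -39.8, 9.5], [7.4, -34.6, 22.0], [10.3, -28.4, 32.9]] 34.8
-34 35 148 [[-13.0, -38.6, 39.8], [0.8, -29.2, 55.2], [6.8, -18.5, 65.5]] 70.0
0 8 47 [[2.1, -5.9, 9.3], [8.7, -1.3, 21.8], [11.0, 4.8, 33.9]] 35.0
0 35 76 [[-10.9, -16.2, 36.0], [-1.0, -2.4, 41.2], [8.3, 4.6, 64.9]] 68.1
34 8 55 [[-7.2, 27.8, 11.2], [6.8, 32.7, 23.8], [9.7, 39.0, 34.5]] 34.9
34 35 118 [[-12.2, 27.9, 38.3], [2.3, 32.7, 60.2], [6.5, 38.5, 74.7]] 77.0
68 8 62 [[-5.8, 61.7, 9.8], [7.2, 66.0, 21.0], [9.2, 72.8, 34.2]] 34.8
68 35 124 [[-13.5, 61.4, 37.
[... 503 characters left out ...]
, -59.3, 34.1]] 34.4
-68 35 168 [[-12.9, -70.6, 36.5], [-5.2, -63.1, 57.0], [4.2, -59.9, 73.4]] 76.5
-34 8 84 [[-10.9, -33.7, 9.9], [-2.9, -27.9, 22.8], [7.7, -25.4, 33.5]] 34.8
-34 35 73 [[-13.0, -36.9, 36.0], [-6.7, -27.5, 52.8], [4.6, -17.5, 65.2]] 65.8
0 8 37 [[-9.7, -3.6, 9.2], [-8.5, 5.1, 21.4], [-4.7, 7.7, 31.5]] 33.3
0 35 86 [[-11.6, -15.8, 36.8], [-4.4, -3.7, 43.6], [6.2, 5.8, 66.2]] 69.6
34 8 45 [[-11.3, 30.2, 9.0], [-8.7, 39.3, 21.6], [-4.9, 42.0, 32.2]] 34.8
34 35 169 [[-13.8, 30.6, 39.1], [-6.2, 38.9, 60.5], [3.1, 41.9, 74.1]] 76.3
68 8 102 [[-11.8, 66.3, 9.7], [-3.0, 73.6, 22.2], [7.4, 76.0, 34.3]] 34.8
68 35 187 [[-13.8, 65.2, 38.0], [-5.4, 72.9, 58.2], [3.9, 75.3, 73.5]] 76.8
```

View pics/crop.png

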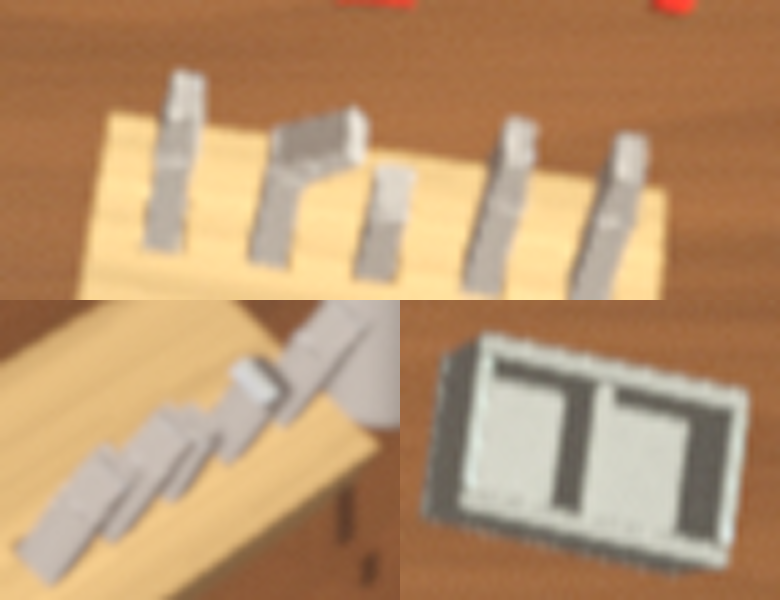

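Call:
apply_moves([
  [0.235,0.216,-0.664,0,0.0743],
  [0.235,0.216,-0.664,0,0.0743],
  [0.235,0.216,-0.664,0,0.0743],
  [0.235,0.216,-0.664,0,0.0743],
  [0.235,0.216,-0.664,0,0.0743],
  [0.235,0.216,-0.664,0,0.0743],
  [0.235,0.216,-0.664,0,0.0743],
], squeeze=60)

```text
clock: 1.68
tool_pos: [0.3632, 0.2911, 0.2456]
orientation: [180.0, 0.0, 171.0]
force: [0.2, -0.2, 1.1]
width: 0.02
grip_force: 0.0
```

Call:
apply_moves([
  [0.235,0.216,-0.664,0,0],
  [0.235,0.216,-0.664,0,0],
  [0.235,0.216,-0.664,0,0],
  [0.235,0.216,-0.664,0,0],
  [0.235,0.216,-0.664,0,0],
  [0.235,0.216,-0.664,0,0],
  [0.235,0.216,-0.664,0,0],
  [0.235,0.216,-0.664,0,0],
])

```text
clock: 2.68
tool_pos: [0.4707, -0.0379, 0.2452]
orientation: [180.0, -0.0, 171.2]
force: [-0.9, 0.1, -0.3]
width: 0.0203
grip_force: 0.0
```

```bash
python3 - <<'E'
from h import *
from workcell import get_state
s=get_state(); print(s["clock"],s["tool_pos"],s["orientation"],s["width"])
for n in("top",):
    W,p=cloud(n,f"pics/{n}0.npz")
    b=W.reshape(-1,3); b=b[~np.isnan(b[:,0])]
    k=b[(b[:,0]>.45)&(b[:,0]<.62)&(b[:,1]<-.26)&(b[:,1]>-.43)&(b[:,2]>.045)&(b[:,2]<.08)]
    r=cv2.minAreaRect((k[:,:2]*1000).astype(np.float32)); print("box",len(k),r,k.min(0),k.max(0))
p,d=cams.grab_frame("scene"); cv2.imwrite("pics/s1.png",cv2.resize(p[100:300,150:400],(750,600)))
E
```

```text
2.675 [ 0.47072734 -0.03792275  0.24517362] [ 1.79954174e+02 -2.80902264e-02  1.71224948e+02] 0.020259813944125623
box 690 ((537.1529541015625, -357.6368103027344), (108.71698760986328, 56.584320068359375), 79.79583740234375) [ 0.50054741 -0.41532105  0.0451847 ] [ 0.57297658 -0.30077204  0.07439073]
```

View pics/s1.png

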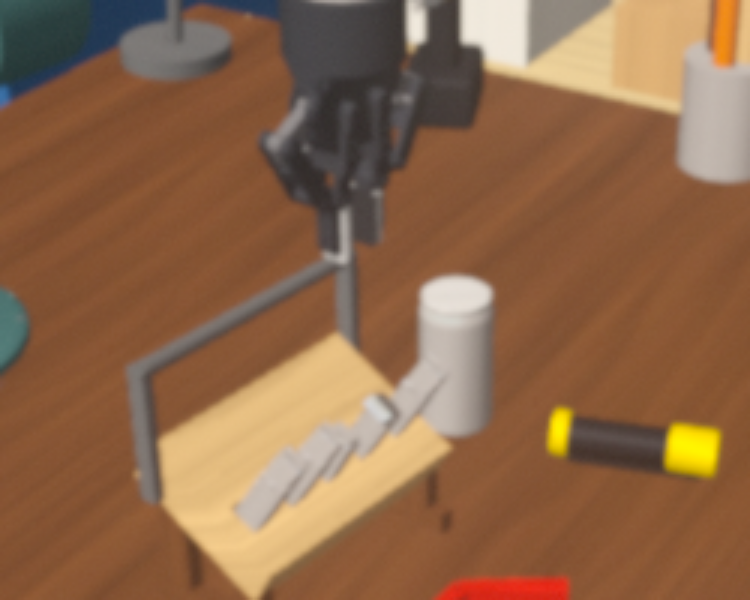

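The gripper is above the rack with the jaws 20 mm apart, and all five chisels are undisturbed. Now descending on the bent one.

Call:
apply_moves([
  [0.235,0,-0.0016,-0.08,0],
  [0.235,0,-0.0016,-0.14,0],
  [0.235,0,-0.0016,-0.18,0],
  [0.235,0,-0.0016,-0.2,0],
  [0.235,0,-0.0016,-0.2,0],
])

```text
clock: 3.35
tool_pos: [0.4702, -0.0387, 0.1449]
orientation: [180.0, -0.1, 171.3]
force: [0.1, -0.5, 0.5]
width: 0.0201
grip_force: 0.0
```

Call:
apply_moves([
  [0.235,0,0,-0.02,0],
  [0.235,0,0,-0.04,0],
  [0.235,0,0,-0.055,0],
  [0.235,0,0,-0.065,0],
  [0.235,0,0,-0.072,0],
  [0.235,0,0,-0.072,0],
])

```text
clock: 4.1
tool_pos: [0.4705, -0.0397, 0.109]
orientation: [-180.0, -0.0, 171.2]
force: [0.2, 0.6, -0.2]
width: 0.0201
grip_force: 0.0
```

```bash
python3 - <<'E'
from h import *
p,d=cams.grab_frame("scene"); q,_=cams.grab_frame("top")
cv2.imwrite("pics/s2.png",np.hstack([cv2.resize(p[170:290,190:310],(400,400)),cv2.resize(q[220:340,300:420],(400,400))]))
E
```

```text
(no output)
```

View pics/s2.png

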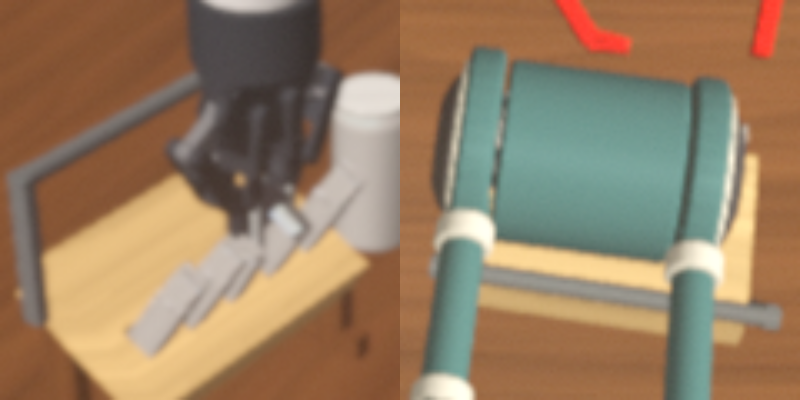

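Fingers straddle the bent chisel's bar behind its blade, at (280,215) in the left crop, with no contact force. Closing.

Call:
apply_moves([
  [0.1,0,0,0,0],
  [0,0,0,0,0],
  [0,0,0,0,0],
  [0,0,0,0,0],
])

```text
clock: 4.7
tool_pos: [0.4709, -0.0397, 0.1097]
orientation: [180.0, 0.0, 171.2]
force: [-0.4, 0.8, 3.6]
width: 0.0103
grip_force: 58.7
```

Call:
apply_moves([
  [0,0.0095,-0.0015,0.018,0],
  [0,0.019,-0.003,0.036,0],
  [0,0.028,-0.0045,0.054,0],
  [0,0.038,-0.006,0.072,0],
  [0,0.048,-0.0075,0.09,0],
  [0,0.057,-0.009,0.108,0],
  [0,0.057,-0.009,0.16,0],
  [0,0.057,-0.009,0.2,0],
  [0,0.057,-0.009,0.2,0],
])

```text
clock: 5.82
tool_pos: [0.5008, -0.0444, 0.2115]
orientation: [180.0, 0.3, 171.2]
force: [-0.4, 0.1, -0.8]
width: 0.0101
grip_force: 58.7
```

```bash
python3 - <<'E'
from h import *
p,d=cams.grab_frame("scene"); np.savez("pics/s3.npz",p=p,d=d)
cv2.imwrite("pics/s3.png",cv2.resize(p[110:290,170:350],(600,600)))
E
```

```text
(no output)
```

View pics/s3.png

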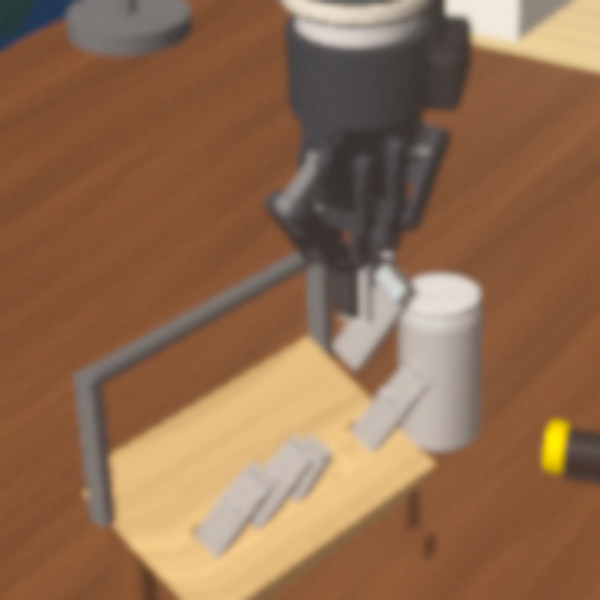

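The bent chisel is out and held at (380,300), and the other four stand. Carrying it to the far (−y world) pocket.

Call:
apply_moves([
  [0,0,0,0.08,0],
  [0,0.073,-0.1,0.08,-0.006],
  [0,0.073,-0.677,0.08,-0.006],
  [0,0.073,-0.677,0.08,-0.006],
  [0,0.073,-0.677,0.08,-0.006],
  [0,0.073,-0.677,0.08,-0.006],
  [0,0.073,-0.677,0.08,-0.006],
  [0,0.073,-0.677,0.08,-0.006],
  [0,0.073,-0.677,0.0,-0.006],
  [0,0.073,-0.677,-0.08,-0.006],
])

```text
clock: 7.12
tool_pos: [0.5356, -0.3816, 0.1678]
orientation: [180.0, -0.0, 170.2]
force: [-0.0, -0.7, -1.7]
width: 0.0105
grip_force: 58.9
```

```bash
python3 - <<'E'
from h import *
from workcell import get_state
s=get_state(); print(s["clock"],s["tool_pos"],s["orientation"],s["width"])
p,d=cams.grab_frame("scene"); np.savez("pics/s4.npz",p=p,d=d)
cv2.imwrite("pics/s4.png",cv2.resize(p[270:430,110:290],(675,600)))
E
```

```text
7.125 [ 0.53555841 -0.38161809  0.16779195] [ 1.79961711e+02 -1.33113557e-02  1.70150263e+02] 0.01049911812235766
```

View pics/s4.png

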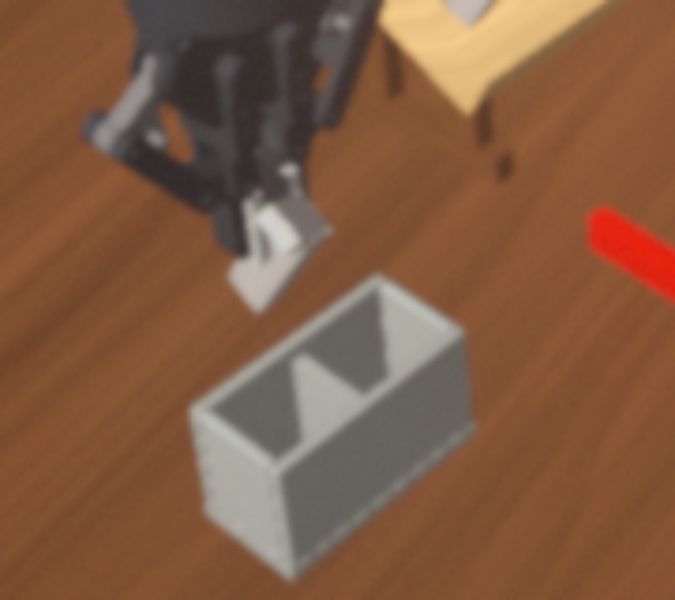

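The bent chisel is held at the same lean, above the near-left pocket (240,450). Lowering.

Call:
apply_moves([
  [0,0,0,-0.05,0],
  [0,0,0,-0.09,0],
  [0,0,0,-0.12,0],
  [0,0,0,-0.14,0],
  [0,0,0,-0.14,0],
])

```text
clock: 7.8
tool_pos: [0.5353, -0.3823, 0.0985]
orientation: [180.0, -0.1, 170.1]
force: [-0.8, -0.1, -0.9]
width: 0.0102
grip_force: 58.9
```

Call:
apply_moves([
  [0,0,0,-0.014,0],
  [0,0,0,-0.028,0],
  [0,0,0,-0.034,0],
  [0,0,0,-0.034,0],
])

```text
clock: 8.3
tool_pos: [0.5354, -0.3825, 0.0819]
orientation: [180.0, -0.0, 170.1]
force: [0.0, -0.2, -1.5]
width: 0.0101
grip_force: 58.9
```

Call:
apply_moves([
  [0.85,0,0,0,0],
  [0.85,0,0,0,0],
  [0.85,0,0,0,0],
  [0.85,0,0,0,0],
  [0.85,0,0,0,0],
  [0.85,0,0,0.02,0],
  [0.85,0,0,0.06,0],
  [0.85,0,0,0.14,0],
  [0.85,0,0,0.25,0],
  [0.85,0,0,0.32,0],
])

```text
clock: 9.55
tool_pos: [0.5368, -0.3836, 0.2479]
orientation: [-179.8, 0.3, 170.1]
force: [0.2, -1.0, 0.1]
width: 0.0726
grip_force: 0.0
```

```bash
python3 - <<'E'
from h import *
p,d=cams.grab_frame("scene"); q,e=cams.grab_frame("top"); np.savez("pics/s5.npz",p=p,d=d)
cv2.imwrite("pics/s5.png",np.hstack([cv2.resize(p[330:430,140:260],(480,400)),cv2.resize(p[210:290,220:310],(300,400))]))
W,_=cloud("scene","pics/s5.npz"); b=W.reshape(-1,3)
k=b[(b[:,0]>.49)&(b[:,0]<.6)&(b[:,1]<-.28)&(b[:,1]>-.44)&(b[:,2]>.072)&(b[:,2]<.15)]; print(len(k),np.percentile(k,[5,50,95],axis=0).round(3))
E
```

```text
132 [[ 0.543 -0.403  0.076]
 [ 0.555 -0.396  0.09 ]
 [ 0.564 -0.38   0.095]]
```

View pics/s5.png

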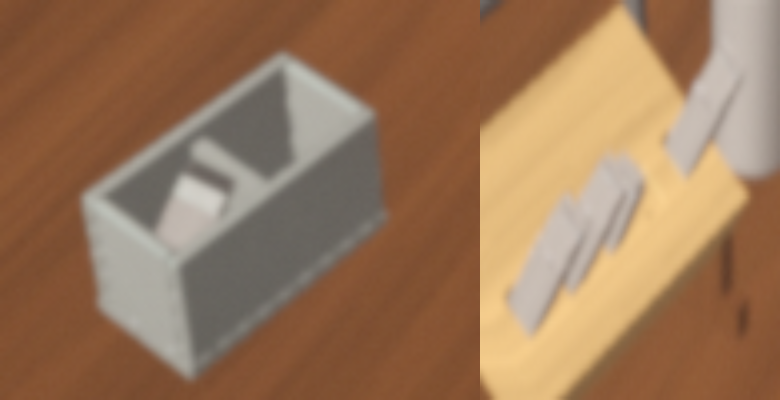

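The bent chisel stands well down in its pocket (190,205) and the rack is unchanged. Now back for the snapped one.

Call:
apply_moves([
  [0.235,-0.1314,0.6174,0,0.006],
  [0.235,-0.1314,0.6174,0,0.006],
  [0.235,-0.1314,0.6174,0,0.006],
  [0.235,-0.1314,0.6174,0,0.006],
  [0.235,-0.1314,0.6174,0,0.006],
  [0.235,-0.1314,0.6174,0,0.006],
  [0.235,-0.1314,0.6174,0,0.006],
  [0.235,-0.1314,0.6174,0,0.006],
  [0.235,-0.1314,0.6174,0,0.006],
])

```text
clock: 10.78
tool_pos: [0.4702, -0.0752, 0.2422]
orientation: [-180.0, -0.0, 171.1]
force: [-0.0, 0.1, 0.8]
width: 0.0202
grip_force: 0.0
```

Call:
apply_moves([
  [0.235,0,0,-0.08,0],
  [0.235,0,0,-0.14,0],
  [0.235,0,0,-0.18,0],
  [0.235,0,0,-0.2,0],
  [0.235,0,0,-0.2,0],
])

```text
clock: 11.4
tool_pos: [0.4696, -0.0744, 0.1417]
orientation: [180.0, -0.1, 171.2]
force: [0.5, -0.3, -0.1]
width: 0.0202
grip_force: 0.0
```

Call:
apply_moves([
  [0.235,0,0,-0.02,0],
  [0.235,0,0,-0.04,0],
  [0.235,0,0,-0.055,0],
  [0.235,0,0,-0.065,0],
  [0.235,0,0,-0.07,0],
  [0.235,0,0,-0.07,0],
])

```text
clock: 12.15
tool_pos: [0.4699, -0.0739, 0.1072]
orientation: [-180.0, -0.0, 171.2]
force: [-0.8, -0.5, 0.3]
width: 0.0201
grip_force: 0.0
```

Call:
apply_moves([
  [0.1,0,0,0,0],
  [0,0,0,0,0],
  [0,0,0,0,0],
  [0,0,0,0,0],
])

```text
clock: 12.65
tool_pos: [0.4701, -0.0739, 0.1075]
orientation: [180.0, 0.0, 171.2]
force: [0.3, 0.7, 1.4]
width: 0.0106
grip_force: 59.2
```

Call:
apply_moves([
  [0,0.0095,-0.0015,0.018,0],
  [0,0.019,-0.003,0.036,0],
  [0,0.028,-0.0045,0.054,0],
  [0,0.038,-0.006,0.072,0],
  [0,0.048,-0.0075,0.09,0],
  [0,0.057,-0.009,0.108,0],
  [0,0.057,-0.009,0.18,0],
  [0,0.057,-0.009,0.26,0],
  [0,0.057,-0.009,0.28,0],
])

```text
clock: 13.78
tool_pos: [0.5005, -0.0789, 0.2508]
orientation: [-180.0, 0.4, 171.2]
force: [0.3, -0.1, -2.4]
width: 0.0108
grip_force: 58.9
```

```bash
python3 - <<'E'
from h import *
p,d=cams.grab_frame("scene")
cv2.imwrite("pics/s6.png",cv2.resize(p[110:290,170:350],(600,600)))
E
```

```text
(no output)
```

View pics/s6.png

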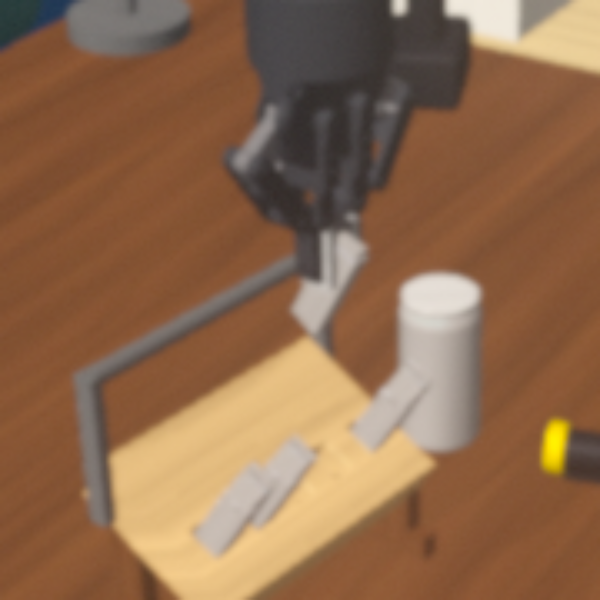

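The snapped chisel is held (330,280) and the three sound ones stand. Carrying it to the other pocket.

Call:
apply_moves([
  [0,0.101,-0.5112,0,-0.006],
  [0,0.101,-0.5112,0,-0.006],
  [0,0.101,-0.5112,0,-0.006],
  [0,0.101,-0.5112,0,-0.006],
  [0,0.101,-0.5112,0,-0.006],
  [0,0.101,-0.5112,0,-0.006],
  [0,0.101,-0.5112,-0.06,-0.006],
  [0,0.101,-0.5112,-0.14,-0.006],
  [0,0.101,-0.5112,-0.154,-0.006],
  [0,0.101,-0.5112,-0.154,-0.006],
])

```text
clock: 15.08
tool_pos: [0.5487, -0.3326, 0.1701]
orientation: [180.0, -0.1, 170.2]
force: [0.8, 0.3, -1.9]
width: 0.0108
grip_force: 59.2
```

Call:
apply_moves([
  [0,0,0,-0.05,0],
  [0,0,0,-0.09,0],
  [0,0,0,-0.12,0],
  [0,0,0,-0.14,0],
  [0,0,0,-0.15,0],
  [0,0,0,-0.15,0],
])

```text
clock: 15.82
tool_pos: [0.5489, -0.3341, 0.0951]
orientation: [180.0, -0.0, 170.1]
force: [0.3, 0.4, -2.7]
width: 0.0105
grip_force: 59.3
```

Call:
apply_moves([
  [0,0,0,-0.01,0],
  [0,0,0,-0.02,0],
  [0,0,0,-0.024,0],
  [0,0,0,-0.024,0],
])

```text
clock: 16.32
tool_pos: [0.5487, -0.3339, 0.083]
orientation: [180.0, -0.0, 170.1]
force: [0.7, -0.0, -1.7]
width: 0.0105
grip_force: 59.3
```

Call:
apply_moves([
  [0.35,0,0,0,0],
  [0.35,0,0,0,0],
  [0.35,0,0,0,0],
  [0.35,0,0,0,0],
  [0.35,0,0,0.02,0],
  [0.35,0,0,0.06,0],
  [0.35,0,0,0.14,0],
  [0.35,0,0,0.25,0],
  [0.35,0,0,0.32,0],
  [0.35,0,0,0.32,0],
])

```text
clock: 17.58
tool_pos: [0.5515, -0.3358, 0.2503]
orientation: [-179.7, 0.6, 170.1]
force: [-0.1, -0.5, 0.4]
width: 0.0299
grip_force: 0.0
```

```bash
python3 - <<'E'
from h import *
p,d=cams.grab_frame("scene")
cv2.imwrite("pics/s7.png",np.hstack([cv2.resize(p[330:430,140:260],(480,400)),cv2.resize(p[210:290,220:310],(300,400))]))
E
```

```text
(no output)
```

View pics/s7.png

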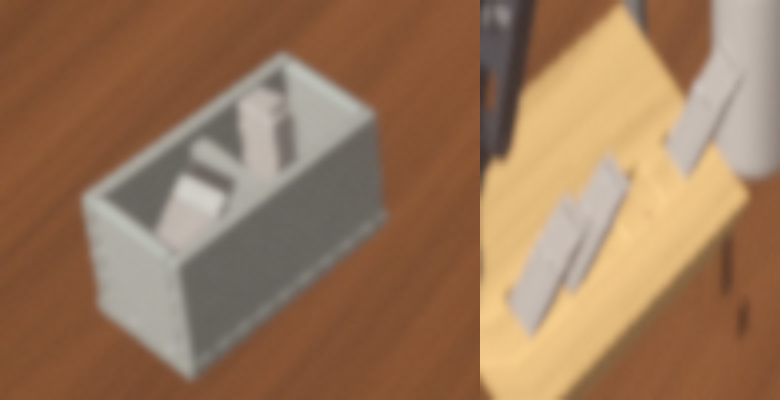

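Both spoiled chisels stand in separate pockets, at (190,205) and (268,130), and the three sound ones are in place. Handing in.

```bash
python3 -c "
from workcell import order
print(order.job_done())"
```

```text
the job is handed in; nothing more can be done
None
```

The bent and snapped chisels are each in their own pocket of the regrind box, the three sound ones still stand in their slots, and the job is handed in; no verdict came back.

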